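# Unlock the framing jig and close it on the picture frame

## Task

Release the sliding carriage of the framing jig: pull the red T-handle of its spring plunger up, turn it counter-clockwise until it drops into the rest notch, and let go so that it stays out by itself. Then push the carriage along until its presser bar brings the white picture frame home against the fixed fence, and press it there firmly but gently (10 to 30 N) so that it sits square with no gap on either side. Touch the frame only with the carriage, never with the gripper, leave the plunger parked, disturb nothing else, and draw the gripper away.

Things in the scene. Friction and masses are not known exactly. Their poses are not given: they have to be found in the camera images.
- jig: Fixed framing jig: a white-topped plywood bed 280 (its x) by 375 (its y) mm, 25 mm thick, with a steel strip with index holes down the middle, along y. Origin on the table under the plunger strip's centre line; the bed runs from y = -175 to +200 mm. Its +y is the closing direction (from the carriage to the fence), z up. Its place and yaw vary.
- carriage: Blue sliding carriage, 80 by 80 mm, its block 2 to 30 mm above the bed; slides only along the jig's y, friction 2.5 N. Origin on the plunger's axis at the height of the bed's top; axes as the jig's. Starts at jig y = -110 mm, locked by the pin (1 mm of play); travels up to 170 mm to +y. Its brass collar, 36 mm across, 30 to 45.5 mm above the bed, has slots and rest notches for the cross pin.
- push_pad (a point): Middle of the black rubber pad on the carriage's rear (-y) face, 70 mm wide, 24 mm high (4 to 28 mm above the bed): the place to push. Axes as the jig's.
- presser (a point): Middle of the front (+y) face of the carriage's aluminium presser bar, 130 mm wide, 2 to 20 mm above the bed, 100 mm ahead of the push pad. The bar sits on stiff rubber buffers that give about 1 mm per 12 N of pressing, at most 5 mm. Axes as the jig's.
- tee_grip (a point): Centre of the red T-handle's bar: 56 mm long along its own y, 14 mm thick along its own x, 20 mm high. At the start it lies along the jig's y, its centre 64 mm, its underside 54 mm above the bed and 8.5 mm above the brass collar, so fingertips must stay within 8 mm below the underside. It lies on the plunger's axis and turns and lifts with the handle.
- plunger (a joint): Lift in m: 0 with the pin down in an index hole (carriage locked), 0.018 at the upper stop. A spring pulls it down, 6.5 N at 0, 11 N at the stop. The handle can turn only when lifted above 0.013; in the rest notch it stands at about 0.009, the pin clear of the strip. May be missing while held.
- tee (a joint): Turn of the T-handle in rad, counter-clockwise from above: 0 at the start (cross pin in the deep slots), 1.40 in the rest notch, end stop at 1.55. Between, the cross pin slides on the collar's flat top, which is no resting place. The notch is 4 mm deep and catches the pin within about 0.05 rad of 1.40.
- frame: White picture frame lying face up on the bed, 160 (its x) by 120 (its y) by 22 mm high, about 0.45 kg, loose, roughly square to the jig (up to 0.1 rad off). Origin at the centre of its underside. It starts clear of both the presser bar and the fence.
- fence: Fixed aluminium fence across the bed, 190 mm long, 26 mm thick, 30 mm high. Origin at the middle of its face towards the frame, at the bed's top; axes as the jig's, so the frame comes to it from -y. Its distance along the jig varies.
- glue: Glue bottle, bystander, 48 mm across, 120 mm high, origin at its foot.
- tape: Tape roll lying flat, bystander, 96 mm across, 24 mm high, origin under its centre.
- jar: Jar, bystander, 56 mm across, 70 mm high, origin at its foot.
- offcut: Wood offcut, bystander, 110 by 30 by 18 mm, origin under its centre.
- nailpot: Small yellow pot, bystander, 26 mm across, 45 mm high, standing on the bed's edge beside the carriage (on the jig's -x side), origin at its foot.
There are look-alikes about, which are no part of the job. Of the things like the frame, leave any that is orange; of the rest the smaller one is meant.

How it is judged:
By the outcome, as a careful person would: the job done as asked, in the order asked, and still so for the second after the job is handed in, with the robot touching nothing.
It also fails if it takes over 48 s, if anything falls off the work surface, if the arm or the gripper's body presses on something with over 40 N, if the wrist force passes 120 N, or if a joint passes its speed limit or range.

## Robot

A 6-joint arm with a two-finger parallel gripper is mounted at the origin on the work surface. World frame = base frame: x ahead of the robot, y to its left, z up, the work surface at z = 0. Lengths are in mm, angles in rad, forces in N, time in s.
With the tool pointing down it reaches from about 250 to 850 mm from the base axis. Payload 12.5 kg.
Tool frame: the origin (TCP) lies midway between the tips of the shut fingers; the grasp point (between the pads) lies 19 mm behind it; z points along the fingers, y is the line along which they close (so a half turn about z gives the same grasp; the last joint's range is limited). The gripper opens to 93 mm and grips with 3 to 60 N. Pads are 15 mm wide; open, the fingers measure 128 mm over their backs; the gripper's body (75 mm by 188 mm) begins 65 mm behind the grasp point.
Start: joints at [-1.34, 0.351, 1.652, -0, 1.139, -0.085], TCP at [170.836, -522.78, 218.633] pointing down, gripper open.
Joint ranges: [-2.75, 2.75], [-0.79, 2.1], [0.01, 2.65], [-1.57, 4.71], [0.07, 3.14], [-2.87, 2.87]. Speed limits (rad/s): [2.22, 2.22, 2.79, 3.14, 3.14, 3.14].

## Interface

Orientations are given as [roll, pitch, yaw] about the fixed x, y, z axes, in that order (R = Rz(yaw) Ry(pitch) Rx(roll)).
In Python, from plant import bot gives the robot as it stands. The module is installed in compiled form; this text tells all that it offers.
- The arm moves only by the tool carry_out, never from a script. Its argument "rows" is a list of rows, each a list of 7 numbers: the shift along the tool's x, y, z in mm, then the turn, a rotation vector about the tool's x, y, z in rad, then the closure, from 0 (fully open) to 1 (shut). A call has exactly 5 rows; each row shifts and turns the commanded pose from where the row before left it, along the tool's axes as they then stand; what a row does not reach is not made up. A row lasts 1/8 s, in which the tool goes at most 62.5 mm and 10.7 degrees, less where a joint would pass 70% of its speed; a pose out of reach is approached as far as the arm can. A call is refused whole if a number of a shift passes 62.5 or a number of a turn 0.188, either way. A call with a gripper value outside its range is refused whole. The fingers move at their own pace and stop on an object; the grip force is fixed at half the most. Time passes only in rows, so rows that do not move let the fingers close, or fill a call up. It gives the time, the measured TCP pose, the force, the opening and the grip force at its end, in the units of the state.
- bot.read_state(): the state, without advancing time (a new reading comes with each control period).
- bot.get_image(name): name is "scene" or "top" or "wrist"; returns a dict with "pixels" (420x560x3 uint8, red, green, blue), "intrinsics" (3x3 intrinsics, pixels), "R" (3x3) and "t" (3): a world point X has camera coordinates R X + t; the wrist camera has in their place "tool_from_camera" (4x4, takes a point from camera to tool coordinates, whose origin is the TCP and whose axes are the flange's). Camera axes: x right, y down, z forward; pixel columns grow to the right and rows downward; lengths in mm; the calibration is good to about 2 mm. A picture is of the moment at which its call begins: read the wrist's pose just before it. There is no depth.
- bot.job_done(): hands the job in; it is judged then, once.
The state is a dict: "t": time; "joint_positions": joint angles; "joint_velocities": joint speeds; "joint_torque": joint torques, N m; "ee_pos": TCP position; "tool_rot": TCP orientation; "force": force on the tool from outside, world axes, zero at the start; "moment": the same for the moment, N m; "opening": finger opening in mm; "grip_force": force on a finger pad.
Only numpy, scipy, OpenCV 4.12 (cv2) and the standard library are available. Lean on these libraries where they do the work, as an engineer would, in place of code of your own. Each camera call takes 0.05 s, during which the arm holds its last target. There are 200 camera calls.

## Working session

There is one attempt and no reset: what is moved stays moved. The work goes in short steps, Python scripts to look and compute and a tool call to move; the robot and the scene stay as the last step left them, time stands still between calls to the robot, and variables do not carry over. Pictures are saved under pics/ and viewed, at most 10 in all, crops included, and the job is handed in when it is done.

Besides the shell and the picture viewer there is one more tool, called after "Emit:" as name(argument=value, ...) on one line, values as JSON. carry_out: Moves the arm, as the interface text tells. Its arguments: {"type":"object","properties":{"rows":{"type":"array","items":{"type":"array","items":{"type":"number"}}}},"required":["rows"]}

```bash
mkdir -p pics; python3 - <<'E'
from plant import bot
import cv2,pickle
print(bot.read_state())
d={}
for n in("scene","top"):
    im=bot.get_image(n);d[n]=im
    cv2.imwrite(f"pics/{n}0.png",im["pixels"][:,:,::-1])
    print(n,im["intrinsics"],im["R"],im["t"])
pickle.dump(d,open("d0.pkl","wb"))
E
```

```text
{'t': 0.0, 'joint_positions': array([-1.33958535e+00,  3.51231387e-01,  1.65244025e+00, -5.93852025e-06,
        1.13908532e+00, -8.46038252e-02]), 'joint_velocities': array([ 8.40885672e-05, -7.83421912e-04,  5.20765259e-05,  1.62953345e-04,
       -2.27474418e-04,  1.36606691e-03]), 'joint_torque': array([ 8.09072426e-04, -4.97323430e+01, -2.85255200e+01,  6.99178479e-02,
        2.55944242e-02, -1.10908350e-04]), 'ee_pos': array([ 170.76563743, -522.45092641,  218.09794128]), 'tool_rot': array([-3.14043206e+00, -9.30152785e-05,  3.15817231e-01]), 'force': array([-0.08754196,  0.05166341, -0.58429514]), 'moment': array([ 0.00663968,  0.04957364, -0.0342128 ]), 'grip_force': 0.0, 'opening': 92.87111538733097}
scene [[437.68770384   0.         279.56547439]
 [  0.         437.68770384 211.97470073]
 [  0.           0.           1.        ]] [[ 7.42578810e-01  6.69758476e-01 -5.42486331e-04]
 [ 3.53766347e-01 -3.92917545e-01 -8.48802200e-01]
 [-5.68705620e-01  6.30110614e-01 -5.28710253e-01]] [-318.73670595  -87.4424049  1473.26448486]
top [[404.23490468   0.         287.45349333]
 [  0.         404.23490468 204.78377955]
 [  0.           0.           1.        ]] [[ 0.02516693 -0.99958153  0.01426126]
 [-0.98683875 -0.02712054 -0.15941691]
 [ 0.15973698 -0.01006153 -0.98710833]] [ -16.04560076  432.24974547 1178.81415704]
```

View pics/top0.png

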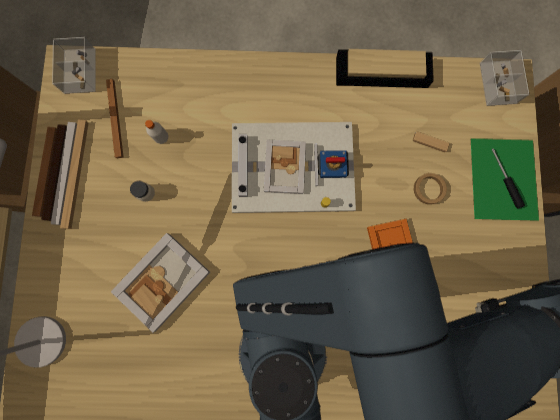

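View pics/scene0.png

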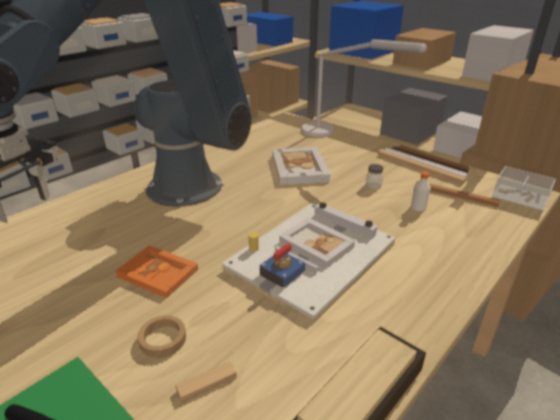

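```bash
python3 - <<'E'
import pickle,cv2
d=pickle.load(open("d0.pkl","rb"))
a=d["top"]["pixels"][115:220,225:362,::-1]
cv2.imwrite("pics/c1.png",cv2.resize(a,None,fx=5.6,fy=5.6,interpolation=cv2.INTER_CUBIC))
a=d["scene"]["pixels"][195:320,220:400,::-1]
cv2.imwrite("pics/c2.png",cv2.resize(a,None,fx=4.4,fy=4.4,interpolation=cv2.INTER_CUBIC))
E
```

```text
(no output)
```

View pics/c1.png

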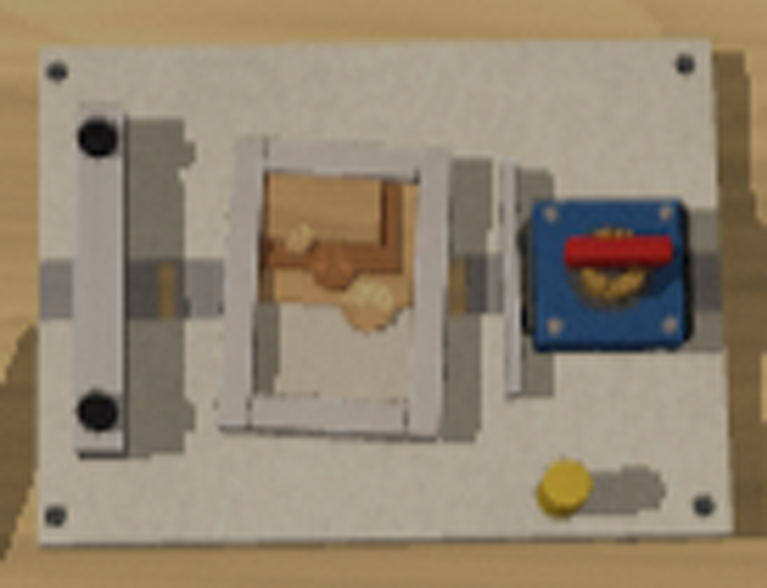

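View pics/c2.png

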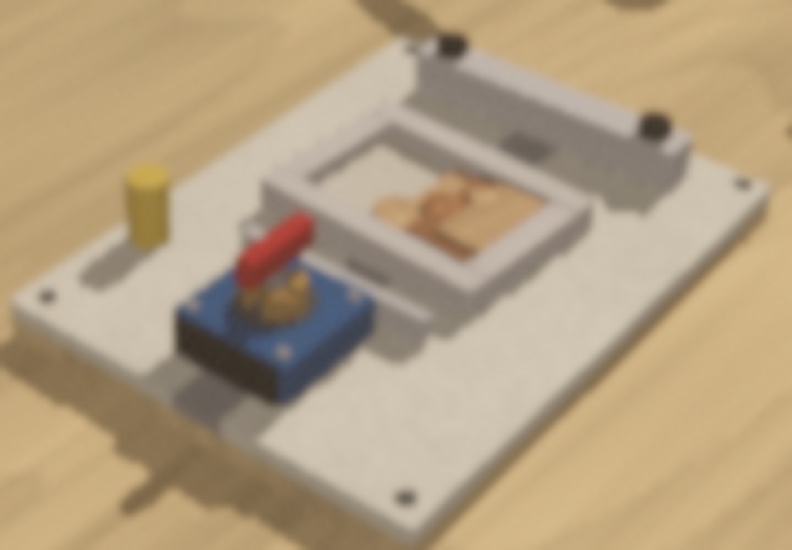

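```bash
cat > h.py <<'E'
import numpy as np
from scipy.optimize import least_squares
def proj(im,X):
    c=np.atleast_2d(X)@im["R"].T+im["t"]; p=c@im["intrinsics"].T; return p[:,:2]/p[:,2:]
def back(im,uv,z):
    K,R,t=im["intrinsics"],im["R"],im["t"]
    r=np.c_[np.atleast_2d(uv),np.ones(len(np.atleast_2d(uv)))]@np.linalg.inv(K).T@R
    o=-R.T@t; return o+r*((z-o[2])/r[:,2:])
def j2w(q,P):
    P=np.atleast_2d(P);c,s=np.cos(q[2]),np.sin(q[2])
    return np.c_[q[0]+c*P[:,0]-s*P[:,1],q[1]+s*P[:,0]+c*P[:,1],P[:,2]]
def w2j(q,P):
    P=np.atleast_2d(P)-[q[0],q[1],0];c,s=np.cos(q[2]),np.sin(q[2])
    return np.c_[c*P[:,0]+s*P[:,1],-s*P[:,0]+c*P[:,1],P[:,2]]
c1=lambda L:(np.array(L,float)+.5)/5.6-.5+[225,115]
c2=lambda L:(np.array(L,float)+.5)/4.4-.5+[220,195]
E
python3 - <<'E'
from h import *;import pickle
d=pickle.load(open("d0.pkl","rb"));T,S=d["top"],d["scene"]
J=np.array([[140,200,25],[140,-175,25],[-140,-175,25],[-140,200,25.]])
t=c1([(40,45),(711,40),(732,532),(40,543)])
s=c2([(770,190),(410,540),(12,305),(405,40)])
ft=lambda q:(proj(T,j2w(q,J))-t).ravel()
fs=lambda q:(proj(S,j2w(q,J))-s).ravel()
q0=[*back(T,[[295,165]],25)[0,:2],0]
for f in(ft,fs,lambda q:np.r_[ft(q),fs(q)]):
    r=least_squares(f,q0);q=r.x;print(q,r.fun.round(1))
np.save("q.npy",q)
g=lambda L,z,im=T,c=c1:print(w2j(q,back(im,c(L),z)).round(1))
print("car top");g([(530,200),(688,200),(690,350),(537,352)],55)
print("tee ends top");g([(565,240),(671,238),(671,262)],99)
print("frame");g([(238,138),(450,150),(436,428),(220,426)],47)
print("fence near edge top");g([(124,108),(125,452)],55)
print("presser");g([(517,165),(520,397),(500,165),(507,398)],45)
print("tee scene");g([(243,265),(305,218)],99,S,c2)
print("nailpot top");g([(565,480)],70);g([(148,178)],70,S,c2)
print("TCP of handle", j2w(q,[[0,-110,89]]))
E
```

```text
[ 5.57188586e+02 -3.03769509e+01  4.20698851e-02] [ 0.1  0.2  0.  -0.3  0.2  0.1 -0.3 -0. ]
[ 5.62355806e+02 -3.47102037e+01  4.01239264e-02] [ 1.1  0.2  0.4 -0.5 -1.1 -0.2 -0.4  0.1]
[ 5.59490736e+02 -3.18700373e+01  4.13853453e-02] [ 0.7 -0.6  0.5 -0.9  0.6 -0.6  0.2 -0.8  0.6 -0.7  0.3 -1.9 -1.  -1.1
 -0.7 -0.6]
car top
[[  36.4  -65.9   55. ]
 [  35.3 -151.3   55. ]
 [ -47.6 -149.1   55. ]
 [ -47.6  -67.2   55. ]]
tee ends top
[[   1.4  -79.    99. ]
 [   1.8 -134.1   99. ]
 [ -11.  -133.6   99. ]]
frame
[[ 75.6  91.5  47. ]
 [ 67.5 -23.9  47. ]
 [-86.6 -12.9  47. ]
 [-84.  102.4  47. ]]
fence near edge top
[[ 90.6 152.8  55. ]
 [-98.9 152.3  55. ]]
presser
[[ 59.2 -60.4  45. ]
 [-69.9 -58.4  45. ]
 [ 59.3 -51.1  45. ]
 [-70.4 -51.4  45. ]]
tee scene
[[   3.7 -139.2   99. ]
 [   2.8  -87.    99. ]]
nailpot top
[[-119.7  -78.4   70. ]]
[[-115.6  -82.9   70. ]]
TCP of handle [[ 564.04182504 -141.77584966   89.        ]]
```

```bash
cat >> h.py <<'E'
from scipy.spatial.transform import Rotation as Ro
def plan(p,e,P,yaw,n):
    """rows to go from pose p,[rpy] e to position P, tool down at yaw"""
    p=np.array(p);R=Ro.from_euler("xyz",e);G=Ro.from_euler("xyz",[np.pi,0,yaw])
    rv=(R.inv()*G).as_rotvec()/n
    for i in range(n):
        s=R.inv().apply((np.array(P)-p)/(n-i)).round(1);w=rv.round(3)
        print([*s,*w]);p=p+R.apply(s);R=R*Ro.from_rotvec(w)
    print(p,R.as_euler("xyz"))
E
python3 - <<'E'
from h import *
plan([170.8,-522.8,218.6],[np.pi,0,.316],[560,-141,200],1.612,10)
E
```

```text
[np.float64(48.9), np.float64(-24.2), np.float64(1.9), np.float64(0.0), np.float64(0.0), np.float64(-0.13)]
[np.float64(51.6), np.float64(-17.7), np.float64(1.9), np.float64(0.0), np.float64(0.0), np.float64(-0.13)]
[np.float64(53.4), np.float64(-10.8), np.float64(1.8), np.float64(0.0), np.float64(0.0), np.float64(-0.13)]
[np.float64(54.4), np.float64(-3.8), np.float64(1.9), np.float64(0.0), np.float64(0.0), np.float64(-0.13)]
[np.float64(54.4), np.float64(3.3), np.float64(1.8), np.float64(0.0), np.float64(0.0), np.float64(-0.13)]
[np.float64(53.5), np.float64(10.3), np.float64(1.9), np.float64(0.0), np.float64(0.0), np.float64(-0.13)]
[np.float64(51.8), np.float64(17.2), np.float64(1.8), np.float64(0.0), np.float64(0.0), np.float64(-0.13)]
[np.float64(49.1), np.float64(23.7), np.float64(1.9), np.float64(0.0), np.float64(0.0), np.float64(-0.13)]
[np.float64(45.6), np.float64(29.9), np.float64(1.8), np.float64(0.0), np.float64(0.0), np.float64(-0.13)]
[np.float64(41.3), np.float64(35.5), np.float64(1.9), np.float64(0.0), np.float64(0.0), np.float64(-0.13)]
[ 560.00304519 -141.01128751  200.        ] [3.14159265 0.         1.616     ]
```

Emit:
carry_out(rows=[[48.9,-24.2,1.9,0,0,-0.13,0],[51.6,-17.7,1.9,0,0,-0.13,0],[53.4,-10.8,1.8,0,0,-0.13,0],[54.4,-3.8,1.9,0,0,-0.13,0],[54.4,3.3,1.8,0,0,-0.13,0]])

```text
t: 0.72
ee_pos: [366.5, -330.5, 209.2]
tool_rot: [-3.141, -0.0, 0.97]
force: [0.8, -0.9, 0.8]
opening: 92.9
grip_force: 0.0
```

Emit:
carry_out(rows=[[53.5,10.3,1.9,0,0,-0.13,0],[51.8,17.2,1.8,0,0,-0.13,0],[49.1,23.7,1.9,0,0,-0.13,0],[45.6,29.9,1.8,0,0,-0.13,0],[41.3,35.5,1.9,0,0,-0.13,0]])

```text
t: 1.35
ee_pos: [561.1, -139.5, 199.8]
tool_rot: [-3.141, -0.0, 1.62]
force: [0.1, -1.4, 0.1]
opening: 92.9
grip_force: 0.0
```

Emit:
carry_out(rows=[[0,0,0,0,0,0,0.5],[0,0,0,0,0,0,0.5],[0,0,0,0,0,0,0.5],[0,0,0,0,0,0,0.5],[0,0,0,0,0,0,0.5]])

```text
t: 1.98
ee_pos: [559.9, -141.6, 200.2]
tool_rot: [3.141, 0.0, 1.615]
force: [0.9, 0.0, -0.3]
opening: 48.7
grip_force: 0.0
```

```bash
python3 - <<'E'
from plant import bot
import cv2,pickle
s=bot.read_state();im=bot.get_image("wrist");pickle.dump((s,im),open("w1.pkl","wb"))
print(s["ee_pos"],s["tool_rot"],s["force"],s["opening"],im["intrinsics"],im["tool_from_camera"])
cv2.imwrite("pics/w1.png",im["pixels"][:,:,::-1])
E
```

```text
[ 559.8852136  -141.56273975  200.18292245] [3.14141454e+00 9.41341589e-05 1.61483839e+00] [ 0.94473698  0.02921979 -0.26547148] 48.67873858615803 [[363.36582651   0.         283.94724534]
 [  0.         363.36582651 210.18065913]
 [  0.           0.           1.        ]] [[-7.59856296e-04 -9.61629855e-01 -2.74349128e-01  7.65921343e+01]
 [ 9.99999662e-01 -6.44891336e-04 -5.09239005e-04 -8.69503440e-01]
 [ 3.12774055e-04 -2.74349423e-01  9.61630021e-01 -1.65383151e+02]
 [ 0.00000000e+00  0.00000000e+00  0.00000000e+00  1.00000000e+00]]
```

View pics/w1.png

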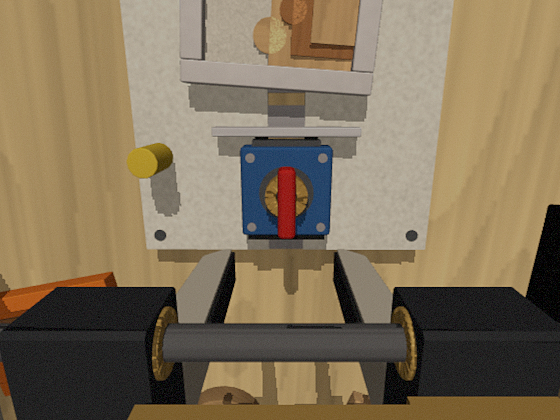

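```bash
cat >> h.py <<'E'
def wcam(s,im):
    M=np.eye(4);M[:3,:3]=Ro.from_euler("xyz",s["tool_rot"]).as_matrix();M[:3,3]=s["ee_pos"]
    C=np.linalg.inv(M@im["tool_from_camera"]);return dict(intrinsics=im["intrinsics"],R=C[:3,:3],t=C[:3,3])
E
python3 - <<'E'
from h import *;import pickle,cv2
s,im=pickle.load(open("w1.pkl","rb"));W=wcam(s,im)
p=im["pixels"].astype(int)
def seg(m):
    n,l,st,c=cv2.connectedComponentsWithStats(m.astype(np.uint8));k=1+st[1:,4].argmax()
    return cv2.convexHull(np.argwhere(l==k)[:,::-1].astype(np.int32))[:,0]
r=(p[:,:,0]>110)&(p[:,:,1]<60)&(p[:,:,2]<60); r[250:]=0
b=(p[:,:,2]>p[:,:,0]+40); 
for m in(r,b):
    h=seg(m);print(h.min(0),h.max(0),cv2.minAreaRect(h))
g=lambda L,z:print(back(W,np.array(L,float),z).round(1))
print("bed rear");a=back(W,[[148,249],[425,249]],25);print(a,np.arctan2(a[1,1]-a[0,1],a[1,0]-a[0,0]),"mid->origin",a.mean(0))
print("car");c=back(W,[[241,146],[331,146],[331,238],[241,238]],55);print(c,c.mean(0))
print("bar");c=back(W,[[279,168],[295,168],[296,238],[278,238]],99);print(c,c.mean(0))
print("frame near");g([[181,80],[371,94]],47)
E
```

```text
[278 167] [294 237] ((286.0, 202.0), (70.0, 16.0), 90.0)
[241 145] [331 234] ((286.0, 189.49996948242188), (89.99998474121094, 88.99998474121094), 0.0)
bed rear
[[ 424.98203345 -208.64145645   25.        ]
 [ 703.19034446 -196.57728979   25.        ]] 0.043336639516551485 mid->origin [ 564.08618896 -202.60937312   25.        ]
car
[[ 520.65783843  -98.7717804    55.        ]
 [ 596.73938938  -95.47568409   55.        ]
 [ 603.25862292 -178.03129541   55.        ]
 [ 521.5567922  -181.57381609   55.        ]] [ 560.55316073 -138.463144     55.        ]
bar
[[ 553.81892933 -108.87271833   99.        ]
 [ 565.62238423 -108.36125885   99.        ]
 [ 569.23761235 -163.20920427   99.        ]
 [ 555.21236257 -163.81732697   99.        ]] [ 560.97282212 -136.06512711   99.        ]
frame near
[[469.6 -47.7  47. ]
 [627.8 -51.9  47. ]]
```

Emit:
carry_out(rows=[[3.5,1,30,0,0,0,0.5],[0,0,35,0,0,0,0.5],[0,0,35,0,0,0,0.5],[0,0,20,0,0,0,0.5],[0,0,5,0,0,0,0.5]])

```text
t: 2.65
ee_pos: [560.3, -137.5, 74.0]
tool_rot: [-3.14, -0.001, 1.616]
force: [-0.0, 0.1, -0.4]
opening: 46.2
grip_force: 0.0
```

Emit:
carry_out(rows=[[0,0,0,0,0,0,1],[0,0,0,0,0,0,1],[0,0,0,0,0,0,1],[0,0,0,0,0,0,1],[0,0,0,0,0,0,1]])

```text
t: 3.28
ee_pos: [561.4, -137.6, 75.5]
tool_rot: [3.141, 0.0, 1.616]
force: [0.4, 0.7, 2.9]
opening: 13.8
grip_force: 30.0
```

Emit:
carry_out(rows=[[0,0,-4,0,0,0,1],[0,0,-4,0,0,0,1],[0,0,-4,0,0,0,1],[0,0,-4,0,0,0,1],[0,0,0,0,0,0,1]])

```text
t: 3.9
ee_pos: [561.1, -137.5, 90.5]
tool_rot: [3.141, -0.0, 1.616]
force: [5.6, -1.1, -10.9]
opening: 13.8
grip_force: 30.0
```

Emit:
carry_out(rows=[[0,0,0,0,0,-0.14,1],[0,0,0,0,0,-0.14,1],[0,0,0,0,0,-0.14,1],[0,0,0,0,0,-0.14,1],[0,0,0,0,0,-0.14,1]])

```text
t: 4.53
ee_pos: [560.8, -137.6, 90.2]
tool_rot: [-3.141, -0.0, 2.32]
force: [4.7, -1.8, -11.0]
opening: 13.6
grip_force: 30.0
```

Emit:
carry_out(rows=[[0,0,0,0,0,-0.14,1],[0,0,0,0,0,-0.14,1],[0,0,0,0,0,-0.14,1],[0,0,0,0,0,-0.14,1],[0,0,0,0,0,-0.14,1]])

```text
t: 5.15
ee_pos: [560.6, -137.7, 90.1]
tool_rot: [-3.141, -0.001, 3.02]
force: [3.9, -2.7, -11.6]
opening: 14.2
grip_force: 30.0
```

Emit:
carry_out(rows=[[0,0,0,0,0,0,1],[0,0,0.5,0,0,0,1],[0,0,0.5,0,0,0,1],[0,0,0.5,0,0,0,1],[0,0,0.5,0,0,0,1]])

```text
t: 5.78
ee_pos: [560.7, -137.5, 88.9]
tool_rot: [3.142, -0.001, 3.015]
force: [1.4, -3.3, -10.7]
opening: 13.9
grip_force: 30.0
```

Emit:
carry_out(rows=[[0,0,1,0,0,0,1],[0,0,1,0,0,0,1],[0,0,1,0,0,0,1],[0,0,0.5,0,0,0,1],[0,0,0,0,0,0,1]])

```text
t: 6.4
ee_pos: [561.0, -137.6, 85.9]
tool_rot: [-3.142, 0.0, 3.016]
force: [-3.3, -2.3, -0.7]
opening: 13.9
grip_force: 30.0
```

Emit:
carry_out(rows=[[0,0,0.5,0,0,0,1],[0,0,0.5,0,0,0,1],[0,0,0,0,0,0,1],[0,0,0,0,0,0,1],[0,0,0,0,0,0,1]])

```text
t: 7.02
ee_pos: [561.1, -137.5, 84.6]
tool_rot: [-3.142, 0.0, 3.016]
force: [-2.0, -2.0, 3.1]
opening: 13.7
grip_force: 30.0
```

```bash
python3 - <<'E'
from plant import bot
import cv2,pickle
s=bot.read_state();im=bot.get_image("scene");pickle.dump((s,im),open("s2.pkl","wb"))
print(s["ee_pos"],s["tool_rot"],s["force"],s["moment"])
a=im["pixels"][215:300,230:343,::-1]
cv2.imwrite("pics/s2.png",cv2.resize(a,None,fx=7,fy=7,interpolation=cv2.INTER_CUBIC))
E
```

```text
[ 561.06628758 -137.54782598   84.62022257] [-3.14154334e+00  2.74689268e-04  3.01582156e+00] [-1.98428998 -2.03478502  3.09904168] [-0.37994353  0.46372142 -0.0553591 ]
```

View pics/s2.png

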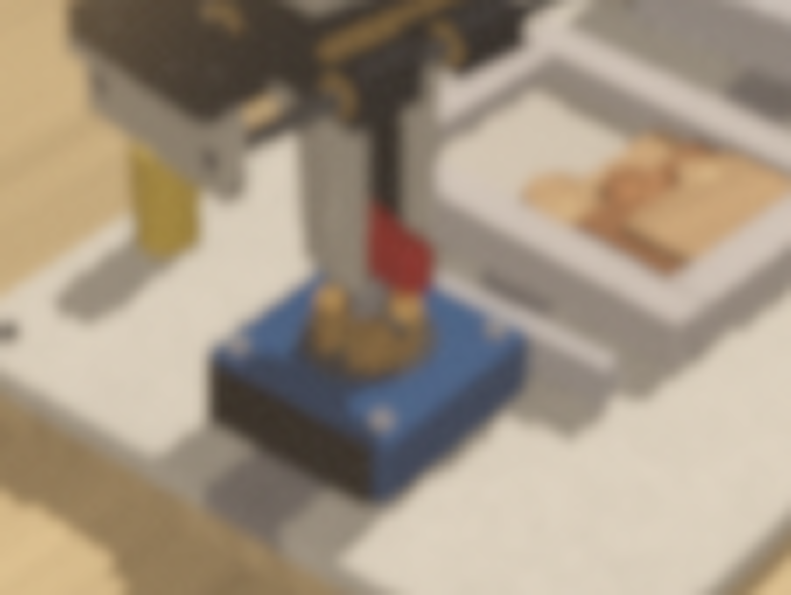

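Emit:
carry_out(rows=[[0,0,0,0,0,-0.03,1],[0,0,0,0,0,-0.03,1],[0,0,0,0,0,0,1],[0,0,0,0,0,0,1],[0,0,0,0,0,0,1]])

```text
t: 7.7
ee_pos: [561.1, -137.6, 84.6]
tool_rot: [-3.141, 0.0, 3.076]
force: [-2.5, -2.6, 4.8]
opening: 13.7
grip_force: 30.1
```

```bash
python3 -c "
from plant import bot
s=bot.read_state();print(s['ee_pos'],s['tool_rot'],s['force'],s['moment'])"
```

```text
[ 561.0563251  -137.56339111   84.64036862] [-3.14149974e+00  2.31355176e-04  3.07567108e+00] [-2.54105513 -2.55579022  4.81521511] [-0.44412468  0.39332978 -0.2778454 ]
```

Emit:
carry_out(rows=[[0,0,0,0,0,0.06,1],[0,0,0,0,0,0.06,1],[0,0,0,0,0,0,1],[0,0,0,0,0,0,1],[0,0,0,0,0,0,1]])

```text
t: 8.32
ee_pos: [561.0, -137.5, 84.5]
tool_rot: [-3.142, 0.0, 2.957]
force: [-1.4, -2.4, 2.8]
opening: 13.6
grip_force: 30.1
```

```bash
python3 -c "
from plant import bot
s=bot.read_state();print(s['ee_pos'],s['tool_rot'],s['force'],s['moment'])"
```

```text
[ 561.00974086 -137.53151833   84.50358761] [-3.14154723e+00  1.09909230e-04  2.95669202e+00] [-1.44076257 -2.39809927  2.80341992] [-0.46790823  0.16071374  0.20858509]
```

Emit:
carry_out(rows=[[0,0,0,0,0,-0.055,1],[0,0,0,0,0,0,1],[0,0,0,0,0,0,0.6],[0,0,0,0,0,0,0.6],[0,0,0,0,0,0,0.6]])

```text
t: 8.95
ee_pos: [561.0, -137.4, 84.5]
tool_rot: [3.141, 0.0, 3.011]
force: [-0.9, 0.2, 0.7]
opening: 36.0
grip_force: 0.0
```

Emit:
carry_out(rows=[[0,0,0,0,0,0,0.6],[0,0,-15,0,0,0,0.6],[0,0,-30,0,0,0,0.6],[0,0,-40,0,0,0,0.6],[0,0,-30,0,0,0,0.6]])

```text
t: 9.57
ee_pos: [561.3, -137.6, 202.4]
tool_rot: [-3.141, 0.002, 3.011]
force: [0.5, -0.5, 0.3]
opening: 37.2
grip_force: 0.0
```

```bash
python3 - <<'E'
from plant import bot
import cv2,pickle
s=bot.read_state();im=bot.get_image("wrist");sc=bot.get_image("scene");pickle.dump((s,im,sc),open("w3.pkl","wb"))
print(s["ee_pos"],s["tool_rot"],s["force"],s["opening"])
a=sc["pixels"][195:320,220:400,::-1]
b=cv2.resize(a,None,fx=3,fy=3,interpolation=cv2.INTER_CUBIC)[:,:240+10]
w=im["pixels"][:375,:,::-1]
cv2.imwrite("pics/w3.png",cv2.resize(cv2.hconcat([w,b]),None,fx=.98,fy=.98))
E
```

```text
[ 561.29868474 -137.61997861  202.35138158] [-3.14123643e+00  2.11356943e-03  3.01076334e+00] [ 0.51010472 -0.53914635  0.29407091] 37.23091931092956
```

View pics/w3.png

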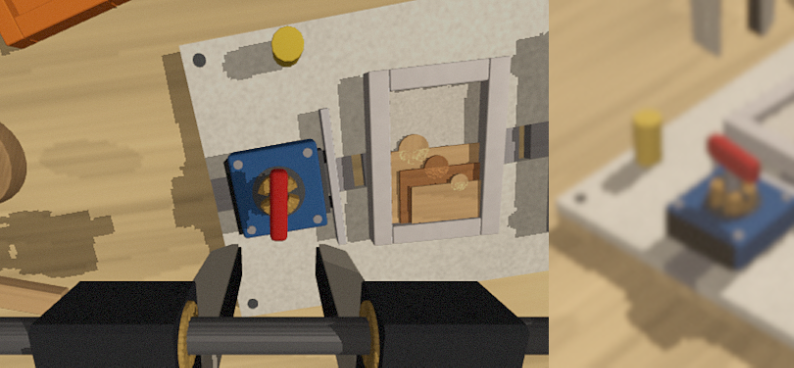

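```bash
python3 - <<'E'
from h import *
plan([561.2,-137.6,202],[np.pi,0,3.011],[564.3,-212.5,150],1.614,10)
E
```

```text
[np.float64(-1.3), np.float64(-7.4), np.float64(5.2), np.float64(0.0), np.float64(-0.0), np.float64(0.14)]
[np.float64(-2.3), np.float64(-7.1), np.float64(5.2), np.float64(0.0), np.float64(-0.0), np.float64(0.14)]
[np.float64(-3.3), np.float64(-6.7), np.float64(5.2), np.float64(0.0), np.float64(-0.0), np.float64(0.14)]
[np.float64(-4.2), np.float64(-6.2), np.float64(5.2), np.float64(0.0), np.float64(-0.0), np.float64(0.14)]
[np.float64(-5.0), np.float64(-5.6), np.float64(5.2), np.float64(0.0), np.float64(-0.0), np.float64(0.14)]
[np.float64(-5.7), np.float64(-4.8), np.float64(5.2), np.float64(0.0), np.float64(-0.0), np.float64(0.14)]
[np.float64(-6.4), np.float64(-4.0), np.float64(5.2), np.float64(0.0), np.float64(-0.0), np.float64(0.14)]
[np.float64(-6.9), np.float64(-3.1), np.float64(5.2), np.float64(0.0), np.float64(-0.0), np.float64(0.14)]
[np.float64(-7.2), np.float64(-2.1), np.float64(5.2), np.float64(0.0), np.float64(-0.0), np.float64(0.14)]
[np.float64(-7.4), np.float64(-1.0), np.float64(5.2), np.float64(0.0), np.float64(-0.0), np.float64(0.14)]
[ 564.33456771 -212.50584724  150.        ] [3.14159265 0.         1.611     ]
```

Emit:
carry_out(rows=[[-1.3,-7.4,5.2,0,0,0.14,1],[-2.3,-7.1,5.2,0,0,0.14,1],[-3.3,-6.7,5.2,0,0,0.14,1],[-4.2,-6.2,5.2,0,0,0.14,1],[-5,-5.6,5.2,0,0,0.14,1]])

```text
t: 10.3
ee_pos: [562.2, -175.0, 172.9]
tool_rot: [-3.141, -0.001, 2.306]
force: [-0.7, 0.3, 0.4]
opening: 0.7
grip_force: 0.0
```

Emit:
carry_out(rows=[[-5.7,-4.8,5.2,0,0,0.14,1],[-6.4,-4,5.2,0,0,0.14,1],[-6.9,-3.1,5.2,0,0,0.14,1],[-7.2,-2.1,5.2,0,0,0.14,1],[-7.4,-1,5.2,0,0,0.14,1]])

```text
t: 10.92
ee_pos: [563.8, -212.5, 146.9]
tool_rot: [-3.141, -0.0, 1.606]
force: [-0.5, 0.2, 0.3]
opening: 0.2
grip_force: 0.0
```

Emit:
carry_out(rows=[[0,0,30,0,0,0,1],[0,0,35,0,0,0,1],[0,0,30,0,0,0,1],[0,0,18,0,0,0,1],[0,0,0,0,0,0,1]])

```text
t: 11.55
ee_pos: [563.5, -212.2, 33.6]
tool_rot: [-3.14, -0.001, 1.611]
force: [0.1, 0.6, 0.6]
opening: 0.7
grip_force: 0.0
```

Emit:
carry_out(rows=[[8,0,-2,0,0,0,1],[8,0,0,0,0,0,1],[5,0,0,0,0,0,1],[4,0,0,0,0,0,1],[4,0,0,0,0,0,1]])

```text
t: 12.18
ee_pos: [563.3, -183.6, 37.0]
tool_rot: [3.141, 0.001, 1.611]
force: [-0.6, -2.4, 2.6]
opening: 0.5
grip_force: 1.4
```

Emit:
carry_out(rows=[[3,0,0,0,0,0,1],[3,0,0,0,0,0,1],[4,0,0,0,0,0,1],[4,0,0,0,0,0,1],[4,0,0,0,0,0,1]])

```text
t: 12.8
ee_pos: [562.3, -165.2, 36.6]
tool_rot: [3.141, 0.0, 1.611]
force: [1.8, -2.6, 1.5]
opening: 0.5
grip_force: 1.4
```

Emit:
carry_out(rows=[[3,0,0,0,0,0,1],[3,0,0,0,0,0,1],[3,0,0,0,0,0,1],[3,0,0,0,0,0,1],[3,0,0,0,0,0,1]])

```text
t: 13.42
ee_pos: [561.7, -150.7, 36.6]
tool_rot: [3.141, 0.001, 1.611]
force: [1.0, -6.7, 0.8]
opening: 0.8
grip_force: 3.4
```

Emit:
carry_out(rows=[[3,0,0,0,0,0,1],[3,0,0,0,0,0,1],[3,0,0,0,0,0,1],[3,0,0,0,0,0,1],[3,0,0,0,0,0,1]])

```text
t: 14.05
ee_pos: [561.0, -135.8, 36.5]
tool_rot: [3.141, 0.001, 1.611]
force: [0.9, -6.3, 1.3]
opening: 0.3
grip_force: 3.2
```

```bash
python3 - <<'E'
from plant import bot
import cv2
s=bot.read_state();print(s["ee_pos"],s["force"])
t=bot.get_image("top");sc=bot.get_image("scene")
a=cv2.resize(t["pixels"][115:220,225:362],(560,429),interpolation=cv2.INTER_CUBIC)
b=cv2.resize(sc["pixels"][195:320,220:400],None,fx=429/125,fy=429/125,interpolation=cv2.INTER_CUBIC)[:,380:]
cv2.imwrite("pics/p4.png",cv2.hconcat([a,b])[:,:,::-1])
E
```

```text
[ 561.039737   -135.82310602   36.53252687] [ 0.94801947 -6.3096586   1.25282579]
```

View pics/p4.png

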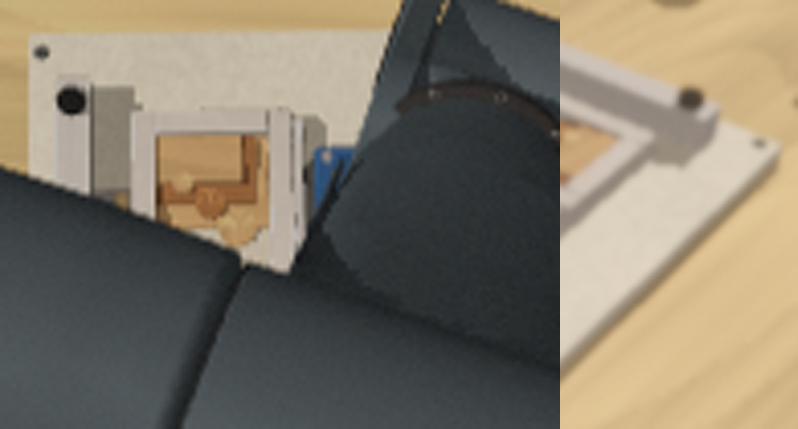

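Emit:
carry_out(rows=[[3,0,0,0,0,0,1],[3,0,0,0,0,0,1],[3,0,0,0,0,0,1],[3,0,0,0,0,0,1],[3,0,0,0,0,0,1]])

```text
t: 14.78
ee_pos: [560.5, -120.8, 36.6]
tool_rot: [3.141, 0.001, 1.611]
force: [1.9, -6.3, 1.7]
opening: 0.2
grip_force: 3.2
```

Emit:
carry_out(rows=[[2,0,0,0,0,0,1],[2,0,0,0,0,0,1],[1,0,0,0,0,0,1],[1,0,0,0,0,0,1],[1,0,0,0,0,0,1]])

```text
t: 15.4
ee_pos: [560.1, -113.9, 36.6]
tool_rot: [3.141, 0.001, 1.611]
force: [1.3, -5.6, 2.0]
opening: 0.4
grip_force: 3.2
```

Emit:
carry_out(rows=[[1,0,0,0,0,0,1],[1,0,0,0,0,0,1],[1,0,0,0,0,0,1],[0,0,0,0,0,0,1],[0,0,0,0,0,0,1]])

```text
t: 16.02
ee_pos: [560.0, -110.8, 36.5]
tool_rot: [3.142, 0.0, 1.611]
force: [1.3, -4.6, 2.0]
opening: 0.4
grip_force: 2.6
```

Emit:
carry_out(rows=[[1,0,0,0,0,0,1],[1,0,0,0,0,0,1],[1,0,0,0,0,0,1],[0,0,0,0,0,0,1],[0,0,0,0,0,0,1]])

```text
t: 16.65
ee_pos: [559.9, -107.7, 36.5]
tool_rot: [3.142, 0.0, 1.611]
force: [1.6, -5.2, 1.2]
opening: 0.6
grip_force: 2.6
```

Emit:
carry_out(rows=[[0.7,0,0,0,0,0,1],[0.7,0,0,0,0,0,1],[0,0,0,0,0,0,1],[0,0,0,0,0,0,1],[0,0,0,0,0,0,1]])

```text
t: 17.27
ee_pos: [559.8, -106.4, 36.5]
tool_rot: [3.142, 0.0, 1.611]
force: [1.9, -5.9, 0.0]
opening: 0.9
grip_force: 2.8
```

Emit:
carry_out(rows=[[0.8,0,0,0,0,0,1],[0.7,0,0,0,0,0,1],[0,0,0,0,0,0,1],[0,0,0,0,0,0,1],[0,0,0,0,0,0,1]])

```text
t: 17.9
ee_pos: [559.8, -105.4, 36.6]
tool_rot: [3.141, 0.001, 1.611]
force: [-0.1, -9.0, 1.0]
opening: 0.4
grip_force: 4.7
```

Emit:
carry_out(rows=[[0.8,0,0,0,0,0,1],[0.7,0,0,0,0,0,1],[0,0,0,0,0,0,1],[0,0,0,0,0,0,1],[0,0,0,0,0,0,1]])

```text
t: 18.52
ee_pos: [559.8, -104.8, 36.6]
tool_rot: [3.141, 0.002, 1.611]
force: [1.4, -14.9, 0.5]
opening: 0.4
grip_force: 7.9
```

Emit:
carry_out(rows=[[0.7,0,0,0,0,0,1],[0.7,0,0,0,0,0,1],[0,0,0,0,0,0,1],[0,0,0,0,0,0,1],[0,0,0,0,0,0,1]])

```text
t: 19.15
ee_pos: [559.8, -104.3, 36.6]
tool_rot: [3.141, 0.004, 1.611]
force: [-0.8, -22.8, -1.0]
opening: 0.7
grip_force: 10.9
```

Emit:
carry_out(rows=[[0,0,0,0,0,0,1],[0,0,0,0,0,0,1],[-1,0,0,0,0,0,1],[-1,0,0,0,0,0,1],[-2,0,0,0,0,0,1]])

```text
t: 19.77
ee_pos: [559.7, -106.1, 36.5]
tool_rot: [-3.141, 0.0, 1.61]
force: [0.1, -0.8, -0.6]
opening: 0.5
grip_force: 0.2
```

Emit:
carry_out(rows=[[-5,0,0,0,0,0,1],[-15,0,0,0,0,0,1],[-30,0,0,0,0,0,1],[-30,0,0,0,0,0,1],[-30,0,-10,0,0,0,1]])

```text
t: 20.4
ee_pos: [563.4, -216.9, 45.9]
tool_rot: [-3.14, -0.001, 1.611]
force: [0.3, -0.3, 0.6]
opening: 0.5
grip_force: 0.0
```

Emit:
carry_out(rows=[[-20,0,-40,0,0,0,1],[-15,0,-50,0,0,0,1],[-10,0,-50,0,0,0,1],[0,0,-20,0,0,0,1],[0,0,0,0,0,0,1]])

```text
t: 21.02
ee_pos: [566.2, -261.4, 207.7]
tool_rot: [3.14, 0.001, 1.61]
force: [0.0, 0.7, -0.8]
opening: 0.5
grip_force: 0.0
```

```bash
python3 - <<'E'
from plant import bot
import cv2
s=bot.read_state();print(s["ee_pos"],s["force"])
t=bot.get_image("wrist");sc=bot.get_image("scene")
a=cv2.resize(t["pixels"],(480,360))
b=cv2.resize(sc["pixels"][195:320,220:400],None,fx=2.88,fy=2.88,interpolation=cv2.INTER_CUBIC)[:,200:]
cv2.imwrite("pics/p5.png",cv2.hconcat([a,b])[:,:,::-1])
E
```

```text
[ 566.22123859 -261.40917279  207.67687298] [ 0.04408892  0.74420945 -0.83506508]
```

View pics/p5.png

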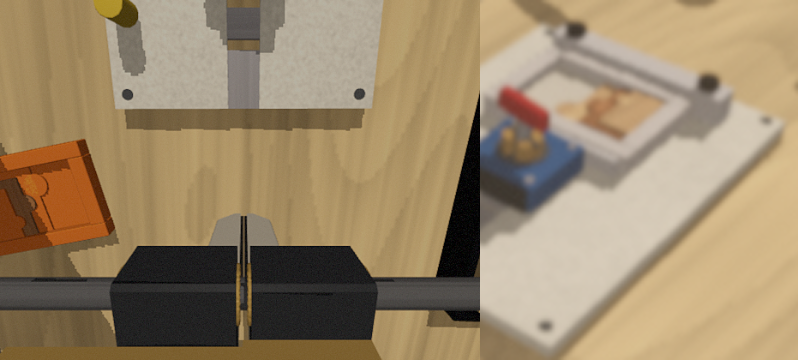

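```bash
python3 - <<'E'
from plant import bot
import cv2
t=bot.get_image("top");sc=bot.get_image("scene")
a=cv2.resize(t["pixels"][115:220,225:305],None,fx=4.8,fy=4.8,interpolation=cv2.INTER_CUBIC)
b=cv2.resize(sc["pixels"][195:265,280:340+20],(400,504),interpolation=cv2.INTER_CUBIC)
cv2.imwrite("pics/p6.png",cv2.hconcat([a,b[:]])[:,:,::-1])
E
```

```text
(no output)
```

View pics/p6.png

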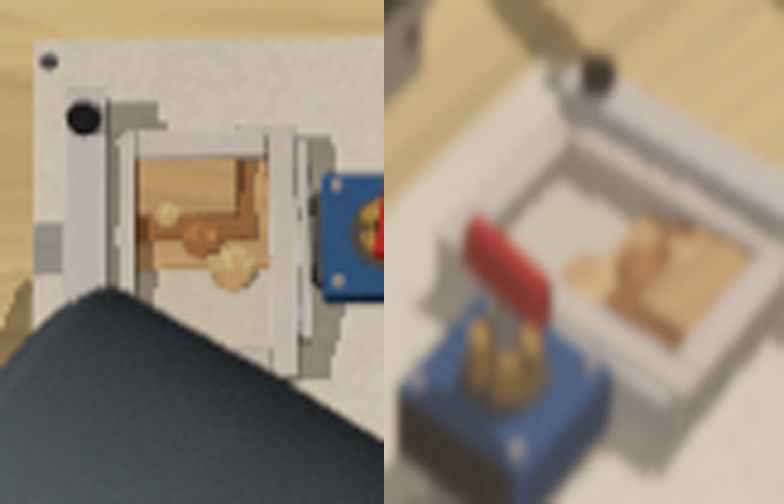

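```bash
python3 -c "
from plant import bot
print(bot.job_done())"
```

```text
the job is handed in; nothing more can be done
None
```

The job is handed in at about 21 s: the plunger is parked in its rest notch, the frame was pressed home against the fence at about 20 N, and the gripper is drawn clear. The final pictures show the frame flush with the fence, though the arm hid its near end in the top view.

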